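# Lock a lino block into the slanted inking holder

## Task

Take the larger of the two lino blocks out of the wooden drying rack and slide it gently down between the two grooved guides of the slanted metal holder, levers still open, until it stands on the sprung feet at the bottom. Then swing both levers in over its top edge until they are fully closed and the block is pressed fully home, and leave them so. Leave the smaller block and everything else on the table where they are.

Things in the scene. Friction and masses are not known exactly. Their poses are not given: they have to be found in the camera images.
- block: The larger lino block: plywood, 10 mm thick (its x), 140 mm wide (y), 100 mm tall (z), about 0.15 kg, grey carved lino on its -x face. Origin: centre of its lower edge, z up. It stands upright in the front or rear slot (70 mm apart) of the wooden drying rack; the slot is 13 mm wide, its lips reach 24 mm up the block. Either face may look up in the holder.
- small_block: The smaller lino block, 10 x 100 x 75 mm, same make, upright in the other slot. It stays there. Origin at the centre of its lower edge.
- bed: Fixed slanted rail of the metal holder. Guides, feet and levers sit on a carriage screwed fast on it, set somewhere from 7 mm left to 7 mm right (bed y) of its middle; that shift is not measured. z: up along the guides, 30 degrees from vertical, leaning to the robot; y: right guide to left guide; x: square to the block, away from the robot. Origin: lower-edge centre of a block fully home, at shift 0.
- mouth (a point): Bed (0, 0, 77) mm: centre between the mouths of the two guides at shift 0. The guides are grooves from bed z = 0 up to here, 13 mm wide along x for the 10 mm thick block, slightly flared at the mouth only in x, 144 mm from groove bottom to groove bottom for the 140 mm wide block; lips cover 10 mm of each side edge, side walls are 8 mm thick. Between the guides it is open before and behind the block.
- feet (a point): Bed (0, 0, 5) mm: midway between two sprung steel feet (60 mm either side, at shift 0), at the height of their raised tops. The block rests on them until pressed home; they give way 5 mm to a hard stop at z = 0 (both together about 3 N to start, 11 N when fully down). Upper edge of the block: z = 105 mm resting on them, 100 mm fully home, then 23 mm out of the guides.
- hinges (a point): Bed (0, 0, 106) mm: midway between the two lever hinges at shift 0; the hinges are at bed y = +90 and -90 mm plus the carriage's shift, their axes along bed x. Each lever is a steel bar 14 mm wide (x), 8 mm thick, with a black grip at its end, 18 mm (x) by 20 mm by 12 mm thick, 44 to 64 mm from the hinge; the grip's outer face (upper when closed) is 12 mm off the line through the hinge.
- lever_left (a joint): Angle (rad) of the lever at the left guide (bed +y): 0 = closed, lying inwards across the block's upper edge; grows as it opens; 1.57 = straight up along bed z; 1.95 = outward stop. Stiff, stays where left: about 5 N at the grip moves it, 8 N at the end. From about 0.2 rad on, its round nose 24 mm from the hinge presses the block down.
- lever_right (a joint): The same for the lever at the right guide (bed -y), mirrored.
- coffee_cup: Bystander: paper coffee cup with lid, 126 mm tall, 86 mm across.
- ink_jar: Bystander: small black ink jar, 44 mm across, 55 mm tall, on the table between rack and holder.
- ink_tin: Bystander: ink tin, 84 mm across, 60 mm tall.
- sketchbook: Bystander: black sketchbook lying flat, 150 x 210 x 18 mm.
- putty_knife: Bystander: putty knife with a wooden handle, 250 mm long, lying flat.
- brush: Bystander: brush, 200 mm long, lying flat.
- brayer: Bystander: rubber ink roller with a wooden handle, about 170 mm long, lying flat.
Mind the look-alikes: they are no part of the job. Leave any green or purple look-alike of the block alone.

How it is judged:
On the way:
1. the larger block stands in both guides on the sprung feet, levers still open (z of block in the frame of bed between -0.003 and 0.009 m and x of block in the frame of bed between -0.003 and 0.003 m and y of block in the frame of bed between -0.012 and 0.012 m and angle between the z axis of block and the z axis of bed, either way round below 0.06 rad and value of joint each of lever_left, lever_right above 0.6 rad), for 0.2 s.
At the end, for the whole second after the job is handed in: The larger block is in both guides, at rest, its lower edge within 2.5 mm of fully home, and both levers are closed to within 0.09 rad (z of block in the frame of bed between -0.003 and 0.0025 m and x of block in the frame of bed between -0.003 and 0.003 m and y of block in the frame of bed between -0.012 and 0.012 m and angle between the z axis of block and the z axis of bed, either way round below 0.06 rad and value of joint each of lever_left, lever_right below 0.09 rad and linear speed of block below 0.02 m/s); the robot touches nothing.
It fails at once if the smaller block is taken or shoved out of its place (more than 20 mm) (distance of small_block from where it was at the start of the episode above 0.02 m).
It fails at once if a bystander is shoved more than 30 mm or knocked over (distance of any of coffee_cup, ink_jar, ink_tin, sketchbook, putty_knife, brush, brayer from where it was at the start of the episode above 0.03 m or angle between any of coffee_cup, ink_jar, ink_tin's own z axis and vertical above 0.6 rad).
It fails at once if the block is rammed into the holder (more than 60 N) (contact force between block and bed above 60 N).
It fails at once if the block is dropped or thrown (faster than 1.2 m/s) (linear speed of block above 1.2 m/s).
It also fails if it takes over 67 s, if anything falls off the work surface, if the arm or the gripper's body presses on something with over 40 N, if the wrist force passes 120 N, or if a joint passes its speed limit or range.

## Robot

A 6-joint arm with a two-finger parallel gripper is mounted at the origin on the work surface. World frame = base frame: x ahead of the robot, y to its left, z up, the work surface at z = 0. Lengths are in m, angles in rad, forces in N, time in s.
With the tool pointing down it reaches from about 0.35 to 0.775 m from the base axis. Payload 7.3 kg.
Tool frame: the origin (TCP) lies at the very end of the fingers, on their centre line; the grasp point (between the pads) lies robot.pinch_z behind it (robot.pinch_z is the distance from the TCP to the grasp point, in m); y points along the fingers, z is the direction in which the jaws open and shut, and the axes are right-handed (so a half turn about y gives the same grasp; the last joint's range is limited). The gripper opens to 92 mm and grips with 3 to 60 N. Pads are 19 mm wide; open, the fingers measure 130 mm over their backs; the gripper's body (75 mm by 190 mm) begins 47 mm behind the grasp point.
Start: joints at [-1.357, 0.342, 1.524, -0, 1.275, -0.146], TCP at [0.185, -0.491, 0.227] pointing down, gripper open.
Joint ranges: [-2.53, 2.53], [-0.77, 2.02], [0.04, 2.7], [-1, 4.14], [0.28, 2.66], [-3.11, 3.11]. Speed limits (rad/s): [2.57, 2.57, 3.14, 3.14, 3.14, 3.14].

## Interface

Orientations are given as [roll, pitch, yaw] about the fixed x, y, z axes, in that order (R = Rz(yaw) Ry(pitch) Rx(roll)).
In Python, from cell import status, viewer, robot gives the robot as it stands. The module is installed in compiled form; this text tells all that it offers.
- The arm moves only by the shell command python3 -m pendant 'ROWS' [FORCE]. ROWS is JSON, a list that holds one entry, the list of rows, each a list of 7 numbers: the shift along the tool's x, y, z in cm, then the turn, a rotation vector about the tool's x, y, z in rad, then the finger opening in cm, from 0 to 9.18. A call has 1 to 20 rows; each row is the pose to reach, as a shift and turn from the pose commanded when the call began, along the tool's axes at that moment; what a row does not reach only later rows make up. A row lasts 1/10 s, in which the tool goes at most 50 mm and 8.59 degrees, less where a joint would pass 70% of its speed; a pose out of reach is approached as far as the arm can. A call with a gripper value outside its range is refused whole. The fingers move at their own pace and stop on an object; FORCE is the grip in N (left out, the last holds). Time passes only in rows, so rows that repeat a pose let the fingers close. It gives the time, the measured TCP pose, the force and the opening at its end, in the units of the state.
- status.observe(): the state, without advancing time (a new reading comes with each control period).
- viewer.read_camera(name): name is "scene" or "top"; returns a dict with "image" (384x512x3 uint8, red, green, blue), "range_z" (384x512 float32, m along the optical axis (not along the pixel's ray), 0 where there is no reading), "fx", "fy", "cx", "cy" (pixels), "camera_from_world" (4x4, takes a point from world to camera coordinates). Camera axes: x right, y up, looking along -z (the intrinsics and any distortion apply to the point x, -y, -z); pixel columns grow to the right and rows downward; lengths in m; the calibration is good to about 2 mm. A picture is of the moment at which its call begins.
- robot.hand_in(): hands the job in, once; it reports no verdict.
The state is a dict: "time": time; "qpos": joint angles; "qvel": joint speeds; "joint_efforts": joint torques, N m; "tool_pos": TCP position; "tool_rot": TCP orientation; "contact_force": force on the tool from outside, world axes, zero at the start; "torque": the same for the moment, N m; "opening": finger opening in m.
Only numpy, scipy, OpenCV 4.12 (cv2) and the standard library are available. Lean on these libraries where they do the work, as an engineer would, in place of code of your own. Each camera call takes 0.05 s, during which the arm holds its last target. There are 200 camera calls.

## Working session

There is one attempt and no reset: what is moved stays moved. The work goes in short steps, Python scripts to look and compute and a shell command to move; the robot and the scene stay as the last step left them, time stands still between calls to the robot, and variables do not carry over. Pictures are saved under pics/ and viewed, about 8 in all and at most 12, crops included, and the job is handed in when it is done.

```bash
mkdir -p pics; cat > h.py <<'E'
import numpy as np, cv2
from cell import status, viewer, robot
def cam(n):
    c=viewer.read_camera(n); return c
def pts(c):
    h,w=c['range_z'].shape; v,u=np.mgrid[0:h,0:w]; d=c['range_z']
    P=np.stack([(u-c['cx'])/c['fx']*d,-(v-c['cy'])/c['fy']*d,-d,np.ones_like(d)],-1)
    W=P@np.linalg.inv(c['camera_from_world']).T
    W=W[...,:3]; W[d<=0]=np.nan; return W
def proj(c,p):
    q=c['camera_from_world']@np.r_[p,1]; return np.array([c['cx']+c['fx']*q[0]/-q[2], c['cy']+c['fy']*q[1]/q[2]])
def save(n,im,s=1):
    cv2.imwrite(n,cv2.resize(im[...,::-1],None,fx=s,fy=s,interpolation=cv2.INTER_CUBIC))
E
python3 - <<'E'
from h import *
print(status.observe(), robot.pinch_z)
for n in("scene","top"):
    c=cam(n); np.savez(n+'0.npz',**{k:c[k] for k in c}); save(f'pics/{n}0.png',c['image'],1.5)
    print(n,c['fx'],c['cx'],c['cy'],[k for k in c],np.linalg.inv(c['camera_from_world']).round(3).tolist(), (c['range_z']>0).mean())
E
```

```text
{'time': 0.0, 'qpos': array([-1.35698694e+00,  3.42746876e-01,  1.52507032e+00,  3.42642302e-05,
        1.27542042e+00, -1.46031196e-01]), 'qvel': array([-0.00021201,  0.00029937,  0.00104974, -0.00019178,  0.00091378,
       -0.00013261]), 'joint_efforts': array([ 4.65998892e-04, -4.31243384e+01, -2.44227809e+01,  7.18784449e-02,
        5.58987586e-02, -1.32581572e-04]), 'tool_pos': array([ 0.18478711, -0.49093709,  0.22601385]), 'tool_rot': array([-1.57241902e+00,  2.71778304e-04, -2.78176230e+00]), 'contact_force': array([-0.4170373 ,  0.9138047 , -0.06306125]), 'torque': array([ 0.02989431, -0.04817639, -0.02522625]), 'opening': 0.09187113673453386} 0.0188
scene 390.7225738798883 256.05300901287285 192.1658650955242 ['image', 'range_z', 'fx', 'fy', 'cx', 'cy', 'camera_from_world'] [[-0.366, -0.607, 0.705, 1.448], [0.93, -0.223, 0.292, 0.39], [-0.02, 0.762, 0.647, 0.926], [0.0, 0.0, 0.0, 1.0]] 0.9819590250651041
top 487.2398110019545 249.44219122968607 190.9106960010696 ['image', 'range_z', 'fx', 'fy', 'cx', 'cy', 'camera_from_world'] [[-0.003, 0.996, -0.088, 0.398], [-1.0, -0.005, -0.017, -0.005], [-0.017, 0.088, 0.996, 1.522], [0.0, 0.0, 0.0, 1.0]] 0.9960072835286459
```

```bash
ls pics
```

```text
scene0.png
top0.png
```

View pics/scene0.png

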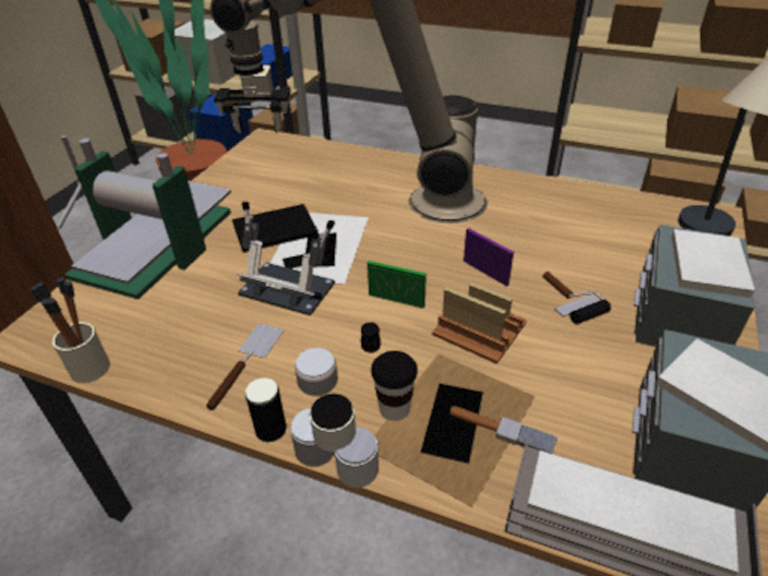

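View pics/top0.png

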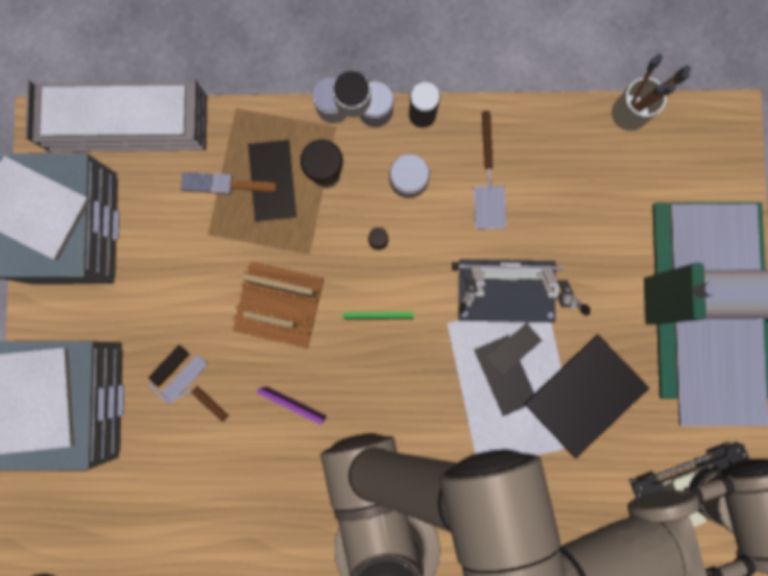

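Pictures 1 and 2. There are four upright block-like things:
- **Front slot of the rack:** wide plywood block at scene (475,314), top (280,285). It is the longer of the two plywood edges, so it is the larger block.
- **Rear slot of the rack:** shorter block at scene (490,300), top (270,320). This is the smaller one.
- **Look-alikes to leave alone:** green at top (378,315) and purple at top (291,404).

The holder is at top (508,290). Next I'll check these with enlarged crops and measurements.

```bash
python3 - <<'E'
from h import *
t=dict(np.load('top0.npz'));s=dict(np.load('scene0.npz'))
a=cv2.resize(t['image'][165:240,150:225],(400,400),interpolation=2); b=cv2.resize(t['image'][165:225,295:400],(400,229),interpolation=2)
d=cv2.resize(s['image'][185:245,280:355],(400,320),interpolation=2); e=cv2.resize(s['image'][125:215,150:240],(400,400),interpolation=2)
im=np.zeros((600,800,3),np.uint8); im[:270,:400]=a[:270];im[:229,400:]=b
im[275:595,:400]=d; im[232:,400:]=cv2.resize(e,(368,368)) .repeat(1,0) if 0 else 0
im[232:600,400:768]=cv2.resize(e,(368,368)); save('pics/crop1.png',im)
# depth stats
for n,c in(('top',t),('scene',s)):
    W=pts(c); print(n)
    m=(W[...,2]>0.06)&(W[...,2]<0.3)&(W[...,0]>0.3)&(W[...,0]<0.75)
    k,l,st,ce=cv2.connectedComponentsWithStats(m.astype(np.uint8))
    for i in range(1,k):
        if st[i,4]>12:
            P=W[l==i]; print(st[i].tolist(),np.nanpercentile(P,[2,50,98],axis=0).round(3).tolist())
    tb=W[(abs(W[...,2])<.02)]; print('table z',np.nanmedian(tb[:,2]),np.nanstd(tb[:,2]))
E
```

```text
top
[0, 110, 74, 78, 5398] [[0.542, 0.559, 0.07], [0.64, 0.624, 0.163], [0.745, 0.723, 0.184]]
[202, 113, 25, 10, 167] [[0.731, 0.091, 0.064], [0.741, 0.119, 0.122], [0.75, 0.154, 0.131]]
[264, 118, 13, 7, 38] [[0.731, -0.059, 0.061], [0.744, -0.043, 0.062], [0.75, -0.025, 0.067]]
[270, 119, 14, 8, 35] [[0.726, -0.083, 0.06], [0.737, -0.07, 0.062], [0.747, -0.045, 0.068]]
[435, 135, 77, 133, 8141] [[0.308, -0.741, 0.061], [0.487, -0.64, 0.069], [0.683, -0.534, 0.252]]
[305, 177, 18, 32, 296] [[0.471, -0.191, 0.063], [0.515, -0.167, 0.138], [0.562, -0.136, 0.199]]
[361, 179, 33, 31, 401] [[0.467, -0.369, 0.067], [0.509, -0.337, 0.134], [0.558, -0.315, 0.197]]
[161, 182, 49, 15, 224] [[0.512, 0.142, 0.069], [0.529, 0.208, 0.111], [0.547, 0.275, 0.117]]
[162, 207, 34, 11, 127] [[0.449, 0.183, 0.077], [0.464, 0.229, 0.086], [0.476, 0.276, 0.093]]
[228, 207, 48, 5, 192] [[0.466, -0.053, 0.072], [0.47, 0.012, 0.098], [0.474, 0.08, 0.106]]
[0, 227, 77, 44, 3301] [[0.302, 0.54, 0.077], [0.36, 0.605, 0.172], [0.42, 0.708, 0.184]]
[171, 258, 24, 11, 106] [[0.301, 0.188, 0.064], [0.313, 0.219, 
[... 287 characters left out ...]
, 24, 46, 373] [[0.478, -0.186, 0.063], [0.526, -0.162, 0.122], [0.563, -0.132, 0.195]]
[325, 161, 18, 17, 176] [[0.301, 0.19, 0.061], [0.315, 0.225, 0.084], [0.33, 0.253, 0.101]]
[427, 166, 85, 132, 8350] [[0.312, 0.549, 0.069], [0.571, 0.636, 0.162], [0.745, 0.726, 0.182]]
[245, 174, 40, 19, 432] [[0.465, -0.051, 0.061], [0.475, 0.019, 0.085], [0.479, 0.086, 0.101]]
[296, 189, 46, 33, 842] [[0.457, 0.149, 0.061], [0.528, 0.223, 0.086], [0.55, 0.282, 0.113]]
[216, 233, 7, 8, 16] [[0.727, -0.042, 0.06], [0.737, -0.029, 0.061], [0.749, -0.019, 0.064]]
[257, 234, 20, 7, 61] [[0.736, 0.103, 0.122], [0.744, 0.127, 0.126], [0.75, 0.152, 0.129]]
table z -0.0001393025939912529 0.0053322927336423185
```

View pics/crop1.png

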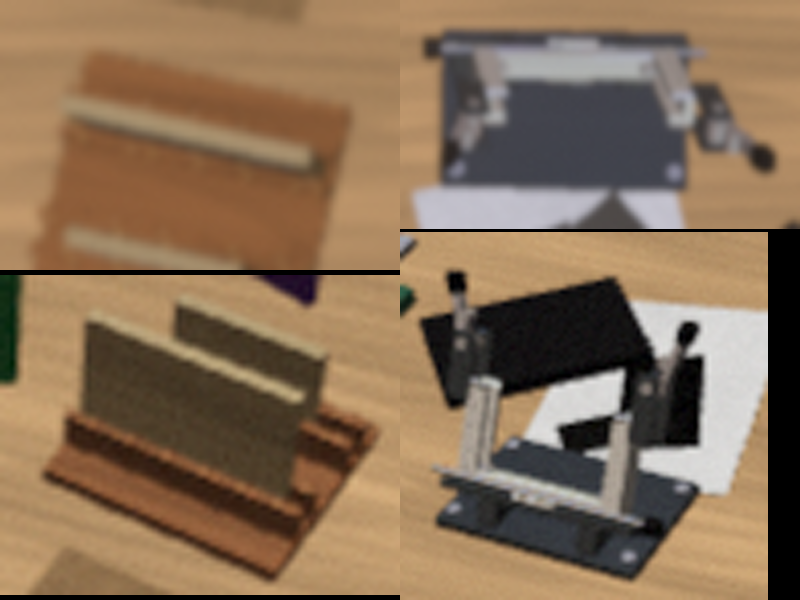

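Picture 3 confirms it: the front plywood piece in the rack (crop lower left, 200,400) is wider and taller than the rear one. It measures 0.14 m long with its top at about 0.113 m, against 0.1 m long and 0.09 m. Holder: guides at crop (480,440) and (620,470), both levers open. Now I'll fit the block and guides.

```bash
python3 - <<'E'
from h import *
t=dict(np.load('top0.npz'));s=dict(np.load('scene0.npz'))
for n,c in(('top',t),('scene',s)):
    W=pts(c); im=c['image'].astype(int); 
    print('==',n)
    for nm,x0,x1,z0 in(('big',.49,.57,.104),('small',.43,.49,.082)):
        m=(W[...,2]>z0)&(W[...,0]>x0)&(W[...,0]<x1)&(W[...,1]>.11)&(W[...,1]<.31)&(im.sum(-1)>(330 if n=='top' else 0))
        P=W[m]; r=cv2.minAreaRect((P[:,:2]*1000).astype(np.float32)); 
        cc=P.mean(0); u,_,vt=np.linalg.svd(P[:,:2]-cc[:2]); d=vt[0]*np.sign(vt[0][1]); pr=(P[:,:2]-cc[:2])@d
        print(nm,m.sum(),cc.round(4),'zmed',np.median(P[:,2]).round(4),'ext',pr.min().round(4),pr.max().round(4),'dir',d.round(3),'mid',(cc[:2]+d*(pr.min()+pr.max())/2).round(4),r)
    # holder
    R=(W[...,0]>.44)&(W[...,0]<.66)&(W[...,1]>-.42)&(W[...,1]<-.1)
    im3=im.mean(-1)
    m=R&(W[...,2]>.0)&(W[...,2]<.03)&(im3<75)
    r=cv2.minAreaRect((W[m][:,:2]*1000).astype(np.float32)); print('plate',r,cv2.boxPoints(r).round(0).tolist())
    for side in(0,1):
        m=R&(W[...,2]>.035)&(im3>110)&((W[...,1]<-.25) if side else (W[...,1]>-.25))
        P=W[m]; print('metal',side,m.sum())
        vv,uu=np.nonzero(m); 
        o=np.argsort(-P[:,2])[::4]
        for i in o[:45]: print((uu[i],vv[i]),(P[i]*1000).round(0).astype(int).tolist(),im[vv[i],uu[i]].tolist(),end=' | ')
        print()
E
```

```text
== top
big 176 [0.5306 0.2101 0.1117] zmed 0.1117 ext -0.0698 0.0694 dir [0.225 0.974] mid [0.5306 0.21  ] ((530.53857421875, 209.9753875732422), (139.23257446289062, 11.054931640625), 77.22341918945312)
small 112 [0.464  0.2313 0.0868] zmed 0.0865 ext -0.0494 0.0489 dir [0.226 0.974] mid [0.464  0.2311] ((463.9184875488281, 231.1058349609375), (98.23054504394531, 10.146818161010742), 76.89488983154297)
plate ((513.7027587890625, -251.91357421875), (191.78317260742188, 143.0221405029297), 87.639404296875) [[438.0, -345.0], [581.0, -351.0], [589.0, -159.0], [446.0, -153.0]]
metal 0 322
(np.int64(310), np.int64(200)) [491, -149, 180] [117, 107, 107] | (np.int64(312), np.int64(200)) [492, -155, 172] [137, 132, 133] | (np.int64(310), np.int64(198)) [497, -150, 170] [117, 107, 107] | (np.int64(313), np.int64(197)) [500, -158, 169] [134, 127, 128] | (np.int64(314), np.int64(198)) [497, -161, 167] [135, 127, 128] | (np.int64(318), np.int64(194)) [509, -173, 165] [131, 130, 130] | (np.int64(311), np.int64(197)) [501, -153, 163] [122, 111, 111] | (np.int64(318), np.int64(193)) [512, -174, 160
[... 11217 characters left out ...]
), np.int64(176)) [551, -317, 80] [167, 154, 145] | (np.int64(169), np.int64(177)) [554, -312, 79] [130, 123, 113] | (np.int64(167), np.int64(177)) [554, -320, 76] [167, 157, 147] | (np.int64(172), np.int64(175)) [536, -311, 75] [124, 114, 103] | (np.int64(166), np.int64(178)) [557, -323, 74] [162, 153, 140] | (np.int64(173), np.int64(174)) [527, -312, 73] [145, 118, 89] | (np.int64(165), np.int64(177)) [550, -332, 70] [171, 159, 144] | (np.int64(171), np.int64(176)) [535, -316, 69] [163, 153, 141] | (np.int64(166), np.int64(180)) [561, -322, 68] [172, 161, 149] | (np.int64(167), np.int64(179)) [553, -323, 66] [173, 163, 150] | (np.int64(171), np.int64(177)) [536, -317, 64] [158, 148, 138] |
```

```bash
cat >> h.py <<'E'
def bedR(psi):
    c,s=np.cos(psi),np.sin(psi); Rz=np.array([[c,-s,0],[s,c,0],[0,0,1]])
    a=np.pi/6; return Rz@np.array([[np.cos(a),0,-np.sin(a)],[0,1,0],[np.sin(a),0,np.cos(a)]])
E
python3 - <<'E'
from h import *
t=dict(np.load('top0.npz'));s=dict(np.load('scene0.npz'))
O=np.array([.566,-.254,.055]); psi=-.035
canv=np.full((600,800,3),255,np.uint8)
for n,c,col in(('top',t,(255,0,0)),('scene',s,(0,0,255))):
    W=pts(c); R=(W[...,0]>.44)&(W[...,0]<.66)&(W[...,1]>-.40)&(W[...,1]<-.1)&(W[...,2]>.03)
    rgb=c['image'][R]; P=W[R]; B=(P-O)@bedR(psi)*1000
    L=B[:,1]>0
    for b,l in zip(B,L):
        # xz plots left / right, and yz
        ox=130 if l else 330
        cv2.circle(canv,(int(ox+b[0]*3),int(500-b[2]*3)),1,col,-1)
        cv2.circle(canv,(int(600+b[1]*1.6),int(500-b[2]*1.6)),1,col,-1)
    for side in(1,-1):
        m=(side*B[:,1]>62)&(side*B[:,1]<80)&(B[:,2]>15)&(B[:,2]<70)&(B[:,0]>0)&(B[:,0]<25)
        b=B[m]; print(n,side,m.sum(),'x pct',np.percentile(b[:,0],[10,30,50,70,90]).round(1),'mean yz',b[:,1:].mean(0).round(1),'slope xz',np.polyfit(b[:,2],b[:,0],1).round(3))
        # guide y extents using back-face points
        if 1: print('   y pct',np.percentile(b[:,1],[2,10,50,90,98]).round(1))
        m=(side*B[:,1]>55)&(side*B[:,1]<90)&(B[:,2]>70)&(B[:,2]<90)
        b=B[m]; o=np.argsort(b[:,0]); print('   mouth',b[o][:60:2].round(0).astype(int).tolist())
for z in range(-20,170,20):
    cv2.putText(canv,str(z),(0,500-3*z),0,.4,(0,0,0)); 
cv2.line(canv,(130,0),(130,600),(0,160,0));cv2.line(canv,(330,0),(330,600),(0,160,0));cv2.line(canv,(600,0),(600,600),(0,160,0))
cv2.imwrite('pics/bed.png',canv)
E
```

```text
top 1 31 x pct [0.6 0.9 1.3 1.8 2.6] mean yz [69.6 42.6] slope xz [-0.025  2.612]
   y pct [62.7 63.9 69.3 76.8 78.3]
   mouth [[-25, 75, 78], [-24, 64, 82], [-23, 73, 83], [-22, 64, 78], [-20, 73, 83], [-20, 67, 82], [-20, 61, 76], [-19, 67, 78], [-19, 64, 72], [-16, 69, 70], [-9, 74, 79], [-4, 71, 82], [-1, 69, 82], [0, 75, 84], [0, 68, 71], [1, 72, 88], [1, 69, 81], [2, 63, 75], [2, 77, 76], [2, 75, 83], [3, 77, 71], [3, 72, 86], [4, 80, 74], [5, 83, 75], [5, 84, 83], [6, 80, 72]]
top -1 48 x pct [0.4 1.9 2.4 3.1 4.1] mean yz [-70.9  41.9] slope xz [0.02  1.582]
   y pct [-78.8 -77.9 -71.  -63.9 -62.3]
   mouth [[-24, -81, 77], [-23, -66, 81], [-22, -79, 88], [-22, -64, 76], [-22, -77, 82], [-22, -84, 89], [-21, -81, 90], [-21, -84, 76], [-21, -88, 83], [-20, -71, 79], [-20, -64, 74], [-20, -89, 79], [-19, -66, 75], [-19, -73, 82], [-18, -67, 70], [-18, -74, 77], [-17, -80, 79], [-15, -80, 75], [-13, -68, 74], [-11, -74, 72], [-10, -78, 80], [-7, -75, 80], [-7, -79, 73], [-6, -76, 76], [-2, -64, 77], [-1, -75, 78], [-1, -72, 79], [0, -69, 81], [1, -63, 78], [1, -66, 78]]
scene 1 1
[... 209 characters left out ...]
, 88, 81], [0, 69, 77], [0, 74, 71], [1, 82, 73], [1, 85, 81], [2, 84, 88], [4, 88, 71], [5, 80, 76], [5, 83, 81]]
scene -1 36 x pct [0.4 1.1 2.5 3.6 5. ] mean yz [-69.4  42.6] slope xz [0.029 1.273]
   y pct [-76.1 -74.8 -69.8 -63.5 -62.6]
   mouth [[-30, -89, 82], [-26, -73, 78], [-25, -82, 87], [-24, -76, 82], [-23, -89, 86], [-23, -58, 78], [-23, -70, 76], [-22, -76, 85], [-22, -65, 73], [-21, -78, 78], [-20, -65, 81], [-19, -85, 80], [-18, -62, 70], [-13, -64, 74], [-1, -78, 79], [-1, -73, 80], [0, -67, 71], [0, -72, 77], [1, -59, 76], [1, -90, 87], [1, -87, 73], [2, -83, 74], [3, -76, 87], [3, -79, 79], [3, -87, 81], [4, -84, 89], [5, -85, 71], [5, -82, 82], [6, -80, 72], [6, -82, 86]]
```

View pics/bed.png

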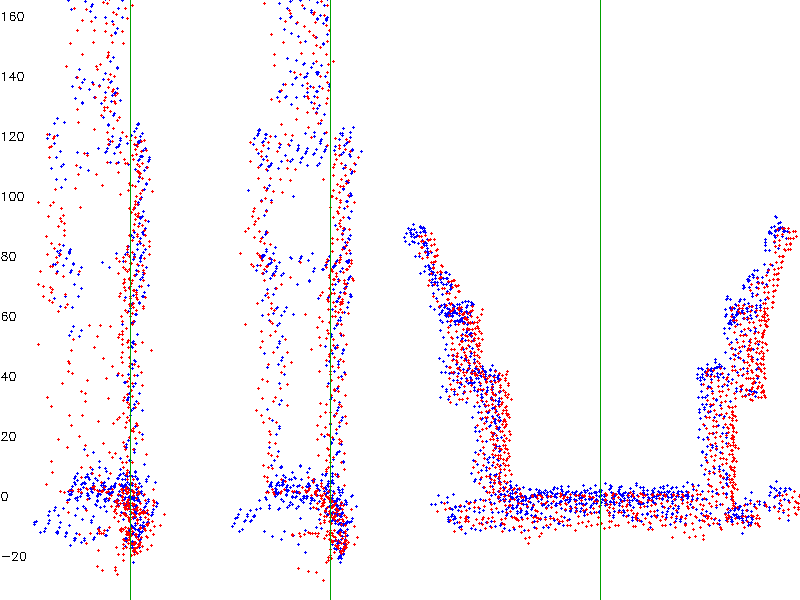

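Picture 4, the holder's points in bed axes, shows clean guides: mouth near z=81 in my provisional frame and about 23 mm thick in x. Both levers lean outward at about 1.9 rad. Next: go to the block.

```bash
cat >> h.py <<'E'
from scipy.spatial.transform import Rotation as Ro
def toolR(psi,tilt):  # tilt 0: down, pi/6: along bed -z ; jaw along bed x
    c,s=np.cos(psi),np.sin(psi); Rz=np.array([[c,-s,0],[s,c,0],[0,0,1]])
    X=np.array([np.cos(tilt),0,np.sin(tilt)]); Z=np.array([-np.sin(tilt),0,np.cos(tilt)])
    return Rz@np.c_[np.cross(-Z,X),-Z,X]
def rows(p,R):
    o=status.observe(); R0=Ro.from_euler('xyz',o['tool_rot']).as_matrix()
    print('t',round(o['time'],2),'cm',(R0.T@(np.array(p)-o['tool_pos'])*100).round(2),'rot',Ro.from_matrix(R0.T@R).as_rotvec().round(3),'F',o['contact_force'].round(1))
E
python3 - <<'E'
from h import *
R=toolR(-.227,0)
rows([.185,-.491,.27],R); rows([.531,.2115,.17],R); rows([.531,.2115,.08],R)
E
```

```text
t 0.1 cm [-0.02 -4.39 -0.  ] rot [ 0.001 -0.984 -0.001] F [0.1 0.6 0.1]
t 0.1 cm [-57.14   5.7  -53.56] rot [ 0.001 -0.984 -0.001] F [0.1 0.6 0.1]
t 0.1 cm [-57.13  14.7  -53.54] rot [ 0.001 -0.984 -0.001] F [0.1 0.6 0.1]
```

```bash
python3 -m pendant '[[[0,-3,0,0,0,0,6],[-57.1,-3,-53.6,0,-0.984,0,6],[-57.1,-3,-53.6,0,-0.984,0,6],[-57.1,-3,-53.6,0,-0.984,0,6],[-57.1,-3,-53.6,0,-0.984,0,6],[-57.1,-3,-53.6,0,-0.984,0,6],[-57.1,-3,-53.6,0,-0.984,0,6],[-57.1,-3,-53.6,0,-0.984,0,6],[-57.1,-3,-53.6,0,-0.984,0,6],[-57.1,-3,-53.6,0,-0.984,0,6],[-57.1,-3,-53.6,0,-0.984,0,6],[-57.1,-3,-53.6,0,-0.984,0,6],[-57.1,-3,-53.6,0,-0.984,0,6],[-57.1,-3,-53.6,0,-0.984,0,6],[-57.1,-3,-53.6,0,-0.984,0,6],[-57.1,-3,-53.6,0,-0.984,0,6],[-57.1,-3,-53.6,0,-0.984,0,6],[-57.1,4,-53.6,0,-0.984,0,5],[-57.1,5.7,-53.6,0,-0.984,0,5],[-57.1,5.7,-53.6,0,-0.984,0,5]]]' 15; python3 - <<'E'
from h import *
rows([.531,.2115,.08],toolR(-.227,0))
E
```

```text
time: 2.1
tool_pos: [0.5271, 0.2108, 0.1642]
tool_rot: [-1.581, -0.006, -1.797]
contact_force: [0.4, 0.2, -0.8]
opening: 0.0504
t 2.1 cm [-0.21  8.41  0.45] rot [0.01  0.001 0.006] F [ 0.4  0.2 -0.8]
```

```bash
python3 -m pendant '[[[0,3,0,0,0,0,5],[0,3,0,0,0,0,5],[0,3,0,0,0,0,5]]]'; python3 - <<'E'
from h import *
rows([.531,.2115,.08],toolR(-.227,0))
t=cam('top');s=cam('scene')
a=np.vstack([cv2.resize(t['image'][160:240,140:240],(500,400),interpolation=2)[:300],cv2.resize(s['image'][150:230,270:370],(500,400),interpolation=2)[:300]])
save('pics/hover.png',a)
E
```

```text
time: 2.4
tool_pos: [0.5312, 0.2113, 0.1413]
tool_rot: [-1.57, 0.0, -1.798]
contact_force: [0.6, -0.3, -0.4]
opening: 0.0501
t 2.4 cm [-0.02  6.13 -0.03] rot [-0.001 -0.    -0.   ] F [ 0.6 -0.3 -0.4]
```

View pics/hover.png

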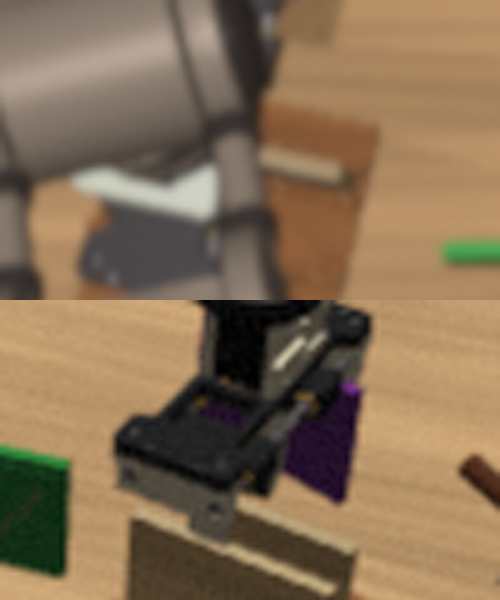

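Picture 5: the fingers straddle the front, larger block, with the near finger at (210,520) and the block edge below it. Descend and grip.

```bash
python3 -m pendant '[[[0,3,0,0,0,0,5],[0,6.1,0,0,0,0,5],[0,6.1,0,0,0,0,5],[0,6.1,0,0,0,0,5],[0,6.1,0,0,0,0,0],[0,6.1,0,0,0,0,0],[0,6.1,0,0,0,0,0],[0,6.1,0,0,0,0,0],[0,6.1,0,0,0,0,0],[0,6.1,0,0,0,0,0],[0,6.1,0,0,0,0,0],[0,5,0,0,0,0,0],[0,3,0,0,0,0,0],[0,0,0,0,0,0,0],[0,-3,0,0,0,0,0],[0,-6,0,0,0,0,0],[0,-9,0,0,0,0,0],[0,-9,0,0,0,0,0],[0,-9,0,0,0,0,0]]]' 30; python3 - <<'E'
from h import *
psi=-.027; R=bedR(psi); RT=toolR(psi,np.pi/6)
# bed origin estimate: provisional frame (psi -.035) shifts (-9.7,+3,+3.5) mm
O=np.array([.566,-.254,.055])+bedR(-.035)@np.array([-.0097,.003,.0035]); print('O',O.round(4))
for z in(.30,.12,.100,.073,):
    p=O+R@np.array([0,0,z]); print(z,p.round(4)); rows(p,RT)
# lateral offset block centre vs TCP along block y 
t=cam('top');s=cam('scene')
a=np.vstack([cv2.resize(t['image'][140:260,120:260],(525,450),interpolation=2)[:300],cv2.resize(s['image'][110:230,260:400],(525,450),interpolation=2)[:300]])
np.savez('top1.npz',**t);np.savez('scene1.npz',**s);save('pics/lift.png',a)
for c in(t,s):
    W=pts(c); m=(W[...,2]>.12)&(W[...,2]<.245)&(abs((W[...,:2]-[.531,.2115])@[.974,-.225])<.015)&(abs((W[...,:2]-[.531,.2115])@[.225,.974])<.1)
    P=W[m]; d=(P[:,:2]-status.observe()['tool_pos'][:2])@[.225,.974]
    for z in np.arange(.12,.24,.01):
        q=d[abs(P[:,2]-z)<.005]; print(round(z,3),len(q),q.min().round(4) if len(q) else '',q.max().round(4) if len(q) else '',end=' | ')
    print()
E
```

```text
time: 4.4
tool_pos: [0.5306, 0.2113, 0.2303]
tool_rot: [-1.57, 0.0, -1.798]
contact_force: [-0.6, 0.2, -1.1]
opening: 0.0099
O [ 0.556  -0.2506  0.0532]
0.3 [ 0.406  -0.2466  0.313 ]
t 4.4 cm [47.42 -8.29 -1.83] rot [ 0.521 -0.195  0.052] F [-0.6  0.2 -1.1]
0.12 [ 0.496  -0.249   0.1571]
t 4.4 cm [45.64  7.31  6.97] rot [ 0.521 -0.195  0.052] F [-0.6  0.2 -1.1]
0.1 [ 0.506  -0.2493  0.1398]
t 4.4 cm [45.44  9.04  7.95] rot [ 0.521 -0.195  0.052] F [-0.6  0.2 -1.1]
0.073 [ 0.5195 -0.2497  0.1164]
t 4.4 cm [45.17 11.38  9.27] rot [ 0.521 -0.195  0.052] F [-0.6  0.2 -1.1]
0.12 0   | 0.13 0   | 0.14 0   | 0.15 0   | 0.16 0   | 0.17 4 -0.0714 -0.0401 | 0.18 4 -0.0711 -0.0297 | 0.19 6 -0.0713 -0.0232 | 0.2 7 -0.0714 -0.0272 | 0.21 4 -0.0712 -0.0311 | 0.22 4 -0.0709 -0.0356 | 0.23 6 -0.0714 -0.0482 | 
0.12 0   | 0.13 0   | 0.14 0   | 0.15 0   | 0.16 33 -0.0676 0.0709 | 0.17 110 -0.0665 0.0724 | 0.18 115 -0.0672 0.0725 | 0.19 119 -0.0685 0.0723 | 0.2 115 -0.07 0.072 | 0.21 121 -0.0663 0.0718 | 0.22 122 -0.0663 0.0722 | 0.23 75 -0.0652 0.0724 |
```

```bash
python3 -m pendant '[[[0,-4,0,0,0,0,0],[0,-7,0,0,0,0,0],[46.9,-7.5,0.6,0.521,-0.195,0.052,0],[46.9,-7.5,0.6,0.521,-0.195,0.052,0],[46.9,-7.5,0.6,0.521,-0.195,0.052,0],[46.9,-7.5,0.6,0.521,-0.195,0.052,0],[46.9,-7.5,0.6,0.521,-0.195,0.052,0],[46.9,-7.5,0.6,0.521,-0.195,0.052,0],[46.9,-7.5,0.6,0.521,-0.195,0.052,0],[46.9,-7.5,0.6,0.521,-0.195,0.052,0],[46.9,-7.5,0.6,0.521,-0.195,0.052,0],[46.9,-7.5,0.6,0.521,-0.195,0.052,0],[46.9,-7.5,0.6,0.521,-0.195,0.052,0],[46.9,-7.5,0.6,0.521,-0.195,0.052,0],[46.9,-7.5,0.6,0.521,-0.195,0.052,0],[46.9,-7.5,0.6,0.521,-0.195,0.052,0]]]'; python3 - <<'E'
from h import *
psi=-.027; R=bedR(psi); RT=toolR(psi,np.pi/6); O=np.array([.556,-.2506,.0532])
rows(O+R@[0,0,.25],RT); rows(O+R@[0,0,.16],RT)
E
```

```text
time: 6.1
tool_pos: [0.4311, -0.2455, 0.3045]
tool_rot: [-1.048, 0.0, -1.596]
contact_force: [1.0, 0.1, -1.8]
opening: 0.0098
t 6.1 cm [ 0.17  3.01 -1.73] rot [ 0.001  0.001 -0.001] F [ 1.   0.1 -1.8]
t 6.1 cm [ 0.18 12.01 -1.72] rot [ 0.001  0.001 -0.001] F [ 1.   0.1 -1.8]
```

```bash
python3 -m pendant '[[[0.2,2,-1.7,0,0,0,0],[0.2,6,-1.7,0,0,0,0],[0.2,10,-1.7,0,0,0,0],[0.2,12,-1.7,0,0,0,0],[0.2,12,-1.7,0,0,0,0],[0.2,12,-1.7,0,0,0,0]]]'; cat > m.py <<'E'
from h import *
psi=-.027; R=bedR(psi); RT=toolR(psi,np.pi/6); O=np.array([.556,-.2506,.0532])
rows(O+R@[0,0,.16],RT)
t=cam('top');s=cam('scene'); import sys
tag=sys.argv[1]
np.savez(f'top{tag}.npz',**t);np.savez(f'scene{tag}.npz',**s)
a=np.vstack([cv2.resize(t['image'][160:225,280:410],(600,300),interpolation=2),cv2.resize(s['image'][130:205,150:260],(600,409),interpolation=2)[100:400]])
save(f'pics/{tag}.png',a)
tb=(status.observe()['tool_pos']-O)@R*1000; print('TCP bed',tb.round(1))
for n,c in(('top',t),('scene',s)):
    W=pts(c); B=(W-O)@R*1000; b=B[(abs(B[...,0])<40)&(abs(B[...,1])<130)&(B[...,2]>-20)&(B[...,2]<220)]
    for z in range(0,200,10):
        q=b[abs(b[:,2]-z)<5]
        k=q[abs(q[:,1])<100]; k=k[np.argsort(k[:,1])]
        if len(k): print(n,z,len(k),'y',k[:4,1].round(0),k[-4:,1].round(0),'x med L/R',np.median(k[k[:,1]>50,0]).round(1),np.median(k[k[:,1]<-50,0]).round(1),'mid',np.median(k[abs(k[:,1])<50,0]).round(1))
E
python3 m.py hov2
```

```text
time: 6.7
tool_pos: [0.4763, -0.2494, 0.1927]
tool_rot: [-1.048, -0.0, -1.596]
contact_force: [0.6, 0.3, -1.2]
opening: 0.0096
t 6.7 cm [-0.09  0.07 -0.07] rot [ 0.001  0.001 -0.001] F [ 0.6  0.3 -1.2]
TCP bed [  1.2  -1.9 161.6]
top 0 294 y [-96. -93. -87. -87.] [91. 94. 97. 97.] x med L/R 10.9 4.9 mid 1.5
top 10 46 y [-84. -83. -82. -77.] [76. 76. 76. 77.] x med L/R 3.8 9.7 mid -1.4
top 20 14 y [-79. -79. -76. -74.] [66. 69. 72. 75.] x med L/R 11.2 11.2 mid nan
top 30 22 y [-80. -78. -75. -75.] [70. 73. 73. 76.] x med L/R 11.1 11.4 mid nan
top 40 21 y [-82. -81. -79. -79.] [75. 76. 76. 77.] x med L/R 10.6 10.8 mid nan
top 50 19 y [-82. -80. -76. -75.] [66. 69. 72. 75.] x med L/R 10.4 11.3 mid nan
top 60 25 y [-99. -94. -91. -88.] [88. 91. 92. 95.] x med L/R 11.4 14.8 mid nan
top 70 36 y [-98. -96. -95. -95.] [95. 96. 96. 96.] x med L/R 11.8 15.1 mid nan
top 80 36 y [-98. -96. -93. -91.] [89. 92. 95. 95.] x med L/R 10.7 14.7 mid nan
top 90 38 y [-100.  -99.  -97.  -94.] [93. 93. 96. 96.] x med L/R 13.1 14.2 mid 7.6
top 100 56 y [-100.  -94.  -91.  -91.] [88. 91. 91. 94.] x med L/R 8
[... 1696 characters left out ...]
 x med L/R 8.1 6.3 mid 7.1
scene 120 136 y [-100.  -99.  -98.  -97.] [ 97.  98.  98. 100.] x med L/R 5.1 5.6 mid 6.3
scene 130 127 y [-99. -99. -99. -98.] [ 95.  97.  98. 100.] x med L/R 6.0 5.9 mid 5.8
scene 140 106 y [-69. -69. -66. -66.] [71. 72. 97. 99.] x med L/R 4.9 5.1 mid 6.4
scene 150 106 y [-69. -68. -66. -64.] [71. 71. 71. 71.] x med L/R 6.9 6.8 mid 6.6
scene 160 111 y [-70. -67. -67. -66.] [68. 69. 70. 72.] x med L/R 6.4 5.2 mid 7.6
scene 170 105 y [-69. -67. -66. -65.] [71. 71. 71. 71.] x med L/R 5.9 6.6 mid 8.1
scene 180 113 y [-72. -68. -68. -65.] [69. 70. 70. 72.] x med L/R 5.1 5.7 mid 7.4
scene 190 105 y [-66. -66. -63. -63.] [68. 70. 70. 72.] x med L/R 5.8 5.7 mid 6.8
  return _methods._mean(a, axis=axis, dtype=dtype,
  ret = ret.dtype.type(ret / rcount)
```

View pics/hov2.png

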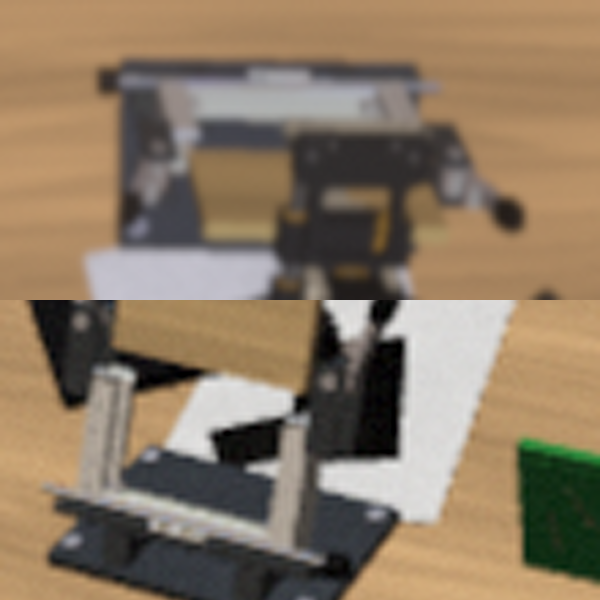

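Picture 6: the block hangs above and between the guides. Laterally it is centred within about 1 mm of the guide outer edges in both views. Square to the block, the two cameras put the groove about 3–5 mm nearer the robot. I'll shift by 4 mm and lower to just above the mouth.

```bash
python3 -m pendant '[[[0,0,-0.42,0,0,0,0],[0,0.5,-0.42,0,0,0,0],[0,1.0,-0.42,0,0,0,0],[0,1.2,-0.42,0,0,0,0],[0,1.2,-0.42,0,0,0,0],[0,1.2,-0.42,0,0,0,0]]]'; python3 - <<'E'
from h import *
psi=-.027; R=bedR(psi); O=np.array([.556,-.2506,.0532])
o=status.observe(); print('TCP bed',((o['tool_pos']-O)@R*1000).round(1))
s=cam('scene');t=cam('top'); np.savez('scene3.npz',**s);np.savez('top3.npz',**t)
a=cv2.resize(s['image'][145:185,160:230],(700,400),interpolation=cv2.INTER_LANCZOS4)
b=cv2.resize(t['image'][174:204,300:385],(700,247),interpolation=cv2.INTER_LANCZOS4)[:200]
im=np.vstack([a,b]); im=np.clip(im.astype(float)*1.3,0,255).astype(np.uint8); save('pics/m3.png',im)
for n,c in(('top',t),('scene',s)):
    W=pts(c); B=(W-O)@R*1000
    def f(y0,y1,z0,z1):
        q=B[(B[...,1]>y0)&(B[...,1]<y1)&(B[...,2]>z0)&(B[...,2]<z1)&(B[...,0]>-3)&(B[...,0]<14)]
        return len(q),q[:,0].mean().round(2),(q[:,0].std()/len(q)**.5).round(2)
    d=1.5 if n=='scene' else -2
    print(n,'guideL',f(62+d,79+d,20,60),'guideR',f(-79+d,-62+d,20,60),'blockL',f(45+d,68+d,90,150),'blockR',f(-68+d,-45+d,90,150),'block mid',f(-40,40,88,110))
E
```

```text
time: 7.4
tool_pos: [0.4784, -0.2503, 0.1797]
tool_rot: [-1.048, -0.0, -1.598]
contact_force: [0.4, -1.3, -1.5]
opening: 0.0101
TCP bed [ -4.   -1.8 148.3]
top guideL (31, np.float64(10.45), np.float64(0.28)) guideR (22, np.float64(11.14), np.float64(0.34)) blockL (80, np.float64(2.99), np.float64(0.15)) blockR (17, np.float64(3.26), np.float64(0.22)) block mid (39, np.float64(3.1), np.float64(0.2))
scene guideL (53, np.float64(8.23), np.float64(0.47)) guideR (49, np.float64(8.46), np.float64(0.36)) blockL (95, np.float64(1.55), np.float64(0.21)) blockR (93, np.float64(1.79), np.float64(0.24)) block mid (122, np.float64(1.3), np.float64(0.18))
```

View pics/m3.png

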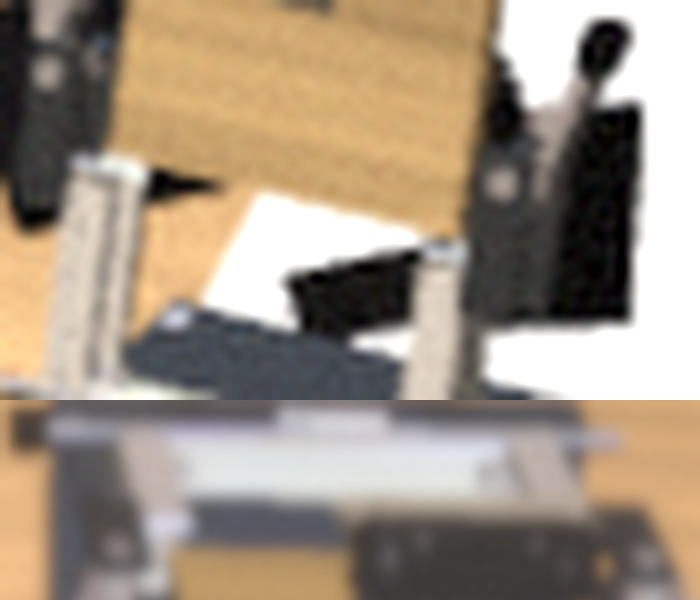

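Picture 7: the block's lower edge is right above both mouths, at crop (110,165) and (465,240). Block back face to guide back face is 7.6 mm in top and 6.9 mm in scene. An intensity profile across the right guide should give me the lip thickness.

```bash
python3 - <<'E'
from h import *
psi=-.027; R=bedR(psi); O=np.array([.556,-.2506,.0532]); s=dict(np.load('scene3.npz'))
g=s['image'].mean(-1).astype(np.float32)
# bias: scene back face at bed x 8.3, y centre +1.5 (as scene reads)
acc=[]
for z in range(25,66,2):
    p0=proj(s,O+R@(np.array([8.3,1.5-80,z])/1000)); p1=proj(s,O+R@(np.array([8.3,1.5-62,z])/1000))
    d=(p1-p0)/np.linalg.norm(p1-p0); 
    ss=np.arange(-3,14,.5); q=p1+np.outer(ss-4,d*1)  # along image direction of y
    q=np.array([[p1[0]+k, p1[1]] for k in ss-8])
    acc.append(cv2.remap(g,q[:,0].astype(np.float32)[None],q[:,1].astype(np.float32)[None],1)[0])
a=np.mean(acc,0)
print([(float(k),int(v)) for k,v in zip(np.arange(-3,14,.5)-8,a)])
z=45;b=lambda x,y:(proj(s,O+R@(np.array([x,1.5+y,z])/1000))-proj(s,O+R@(np.array([8.3,1.5-62,z])/1000))).round(2)
for t in(3,4,5,6):
    c=8.3-6.5-t; print(t,'outer',b(8.3,-80),'lip edge inner',b(c+6.5,-62),'groove bottom back',b(c+6.5,-72),'front inner',b(c-6.5,-62),'front outer',b(c-6.5-t,-62))
E
```

```text
[(-11.0, 139), (-10.5, 132), (-10.0, 126), (-9.5, 121), (-9.0, 116), (-8.5, 115), (-8.0, 115), (-7.5, 116), (-7.0, 119), (-6.5, 125), (-6.0, 132), (-5.5, 142), (-5.0, 150), (-4.5, 154), (-4.0, 157), (-3.5, 158), (-3.0, 159), (-2.5, 161), (-2.0, 157), (-1.5, 144), (-1.0, 129), (-0.5, 123), (0.0, 128), (0.5, 142), (1.0, 149), (1.5, 138), (2.0, 124), (2.5, 117), (3.0, 120), (3.5, 132), (4.0, 142), (4.5, 144), (5.0, 143), (5.5, 142)]
3 outer [-4.32 -1.13] lip edge inner [ 0.47 -0.08] groove bottom back [-1.93 -0.7 ] front inner [ 2.47 -0.4 ] front outer [ 2.93 -0.47]
4 outer [-4.32 -1.13] lip edge inner [ 0.62 -0.1 ] groove bottom back [-1.78 -0.72] front inner [ 2.62 -0.42] front outer [ 3.23 -0.52]
5 outer [-4.32 -1.13] lip edge inner [ 0.78 -0.12] groove bottom back [-1.62 -0.75] front inner [ 2.78 -0.45] front outer [ 3.53 -0.57]
6 outer [-4.32 -1.13] lip edge inner [ 0.93 -0.15] groove bottom back [-1.46 -0.77] front inner [ 2.93 -0.47] front outer [ 3.84 -0.62]
```

Lip thickness comes out at about 5–6.5 mm, so the centred offset should be 6.5–8 mm. The present 7.2 mm is right; lower gently.

```bash
cat > f.py <<'E'
from h import *
psi=-.027; R=bedR(psi); O=np.array([.556,-.2506,.0532])
o=status.observe(); print('TCP bed',((o['tool_pos']-O)@R*1000).round(1),'F bed',(o['contact_force']@R).round(1),'T',o['torque'].round(2))
E
python3 -m pendant '[[[0,0.3,0,0,0,0,0],[0,0.6,0,0,0,0,0],[0,0.8,0,0,0,0,0],[0,0.8,0,0,0,0,0]]]'; python3 f.py; python3 -m pendant '[[[0,0.3,0,0,0,0,0],[0,0.6,0,0,0,0,0],[0,0.8,0,0,0,0,0],[0,0.8,0,0,0,0,0]]]'; python3 f.py
```

```text
time: 7.9
tool_pos: [0.4823, -0.2503, 0.1724]
tool_rot: [-1.049, 0.0, -1.598]
contact_force: [0.3, 0.1, -1.1]
opening: 0.0096
TCP bed [ -4.2  -1.7 140.1] F bed [-0.3  0.1 -1.1] T [ 0.06  0.29 -0.01]
time: 8.3
tool_pos: [0.4863, -0.2504, 0.1655]
tool_rot: [-1.048, 0.0, -1.598]
contact_force: [0.3, 0.0, -0.6]
opening: 0.0099
TCP bed [ -4.1  -1.7 132.1] F bed [-0.1  0.  -0.6] T [-0.02  0.26  0.03]
```

```bash
python3 -m pendant '[[[0,0.5,0,0,0,0,0],[0,1,0,0,0,0,0],[0,1.5,0,0,0,0,0],[0,2,0,0,0,0,0],[0,2,0,0,0,0,0]]]'; python3 f.py; python3 -m pendant '[[[0,0.5,0,0,0,0,0],[0,1,0,0,0,0,0],[0,1.5,0,0,0,0,0],[0,2,0,0,0,0,0],[0,2.3,0,0,0,0,0],[0,2.3,0,0,0,0,0]]]'; python3 f.py
```

```text
time: 8.8
tool_pos: [0.4963, -0.2506, 0.1478]
tool_rot: [-1.049, 0.001, -1.598]
contact_force: [-0.4, 0.3, -1.1]
opening: 0.0101
TCP bed [ -4.4  -1.6 111.7] F bed [-0.9  0.3 -0.8] T [-0.09  0.35 -0.03]
time: 9.4
tool_pos: [0.5078, -0.251, 0.1281]
tool_rot: [-1.049, 0.0, -1.598]
contact_force: [-0.5, -0.1, -1.3]
opening: 0.0098
TCP bed [-4.2 -1.7 89. ] F bed [-1.  -0.1 -0.9] T [-0.01  0.31 -0.01]
```

```bash
python3 -m pendant '[[[0,0.3,0,0,0,0,0],[0,0.6,0,0,0,0,0],[0,0.9,0,0,0,0,0],[0,0.9,0,0,0,0,0]]]'; python3 f.py; python3 -m pendant '[[[0,0.1,0,0,0,0,0],[0,0.2,0,0,0,0,0],[0,0.3,0,0,0,0,0],[0,0.3,0,0,0,0,0]]]'; python3 f.py;python3 m.py dn 2>/dev/null | grep -E 'TCP|(top|scene) (30|40|60|70|80|90|100|110) '
```

```text
time: 9.8
tool_pos: [0.5123, -0.2512, 0.1205]
tool_rot: [-1.048, 0.0, -1.598]
contact_force: [-0.6, -0.9, -1.0]
opening: 0.0099
TCP bed [-4.2 -1.7 80.1] F bed [-1.  -0.9 -0.6] T [-0.    0.32  0.04]
time: 10.2
tool_pos: [0.5138, -0.2513, 0.1182]
tool_rot: [-1.048, -0.0, -1.598]
contact_force: [0.0, 1.2, -1.4]
opening: 0.01
TCP bed [-4.  -1.9 77.4] F bed [-0.7  1.2 -1.2] T [-0.    0.32  0.05]
TCP bed [-4.  -1.9 77.4]
top 30 44 y [-81. -80. -78. -77.] [73. 76. 76. 76.] x med L/R 10.2 11.6 mid 2.6
top 40 34 y [-82. -82. -78. -76.] [68. 71. 74. 76.] x med L/R 9.9 11.4 mid 3.1
top 60 72 y [-100.  -96.  -94.  -91.] [90. 92. 94. 94.] x med L/R 10.9 10.6 mid 2.6
top 70 107 y [-98. -98. -95. -95.] [95. 95. 95. 96.] x med L/R 6.8 6.6 mid 2.8
top 80 93 y [-98. -95. -94. -93.] [90. 92. 95. 96.] x med L/R 9.6 4.9 mid 2.7
top 90 63 y [-97. -94. -92. -89.] [93. 93. 96. 96.] x med L/R 11.9 4.5 mid 2.8
top 100 77 y [-98. -95. -92. -90.] [88. 91. 94. 94.] x med L/R 3.6 3.4 mid 3.5
top 110 158 y [-99. -99. -99. -99.] [92. 95. 97. 97.] x med L/R 2.0 -0.4 mid 0.3
scene 30 122 y [-79. -78. -75. -75.] [81. 82. 82. 83.] x med L/R 5.7 6.6 mid 0.6
scene 40 124 y [-79. -78. -78. -74.] [81. 81. 82. 83.] x med L/R 5.0 7.2 mid 1.9
scene 60 140 y [-96. -96. -92. -90.] [ 96.  97.  99. 100.] x med L/R 8.6 9.6 mid 1.5
scene 70 155 y [-97. -96. -94. -93.] [ 99.  99.  99. 100.] x med L/R 7.6 8.8 mid 1.2
scene 80 159 y [-99. -96. -94. -92.] [ 99.  99. 100. 100.] x med L/R 5.1 1.8 mid 1.9
scene 90 150 y [-99. -95. -94. -92.] [ 98.  98.  99. 100.] x med L/R 2.9 3.4 mid 2.8
scene 100 146 y [-98. -97. -97. -94.] [97. 98. 99. 99.] x med L/R 3.3 5.3 mid 2.8
scene 110 127 y [-98. -97. -96. -95.] [ 99.  99.  99. 100.] x med L/R 7.2 1.2 mid 2.4
```

View pics/dn.png

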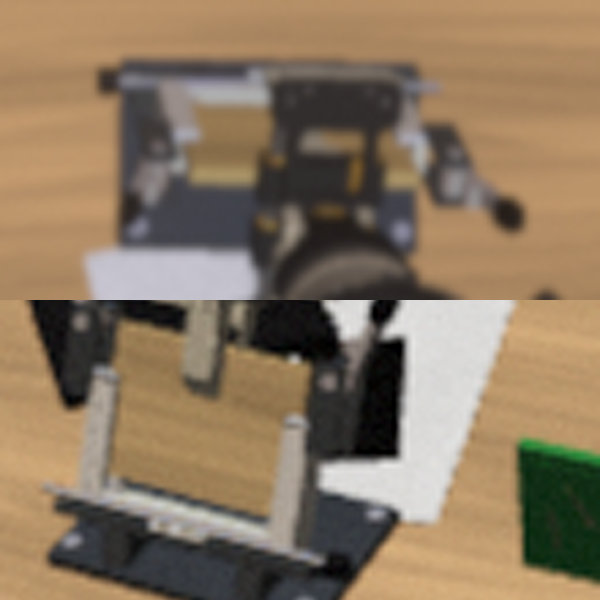

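Picture 8: the block sits behind the back lips in both guides, at scene crop (105,430) and (290,470), just above the feet. Continue to contact.

```bash
python3 -m pendant '[[[0,0.1,0,0,0,0,0],[0,0.2,0,0,0,0,0],[0,0.3,0,0,0,0,0],[0,0.3,0,0,0,0,0]]]' | grep time; python3 f.py; python3 -m pendant '[[[0,0.1,0,0,0,0,0],[0,0.2,0,0,0,0,0],[0,0.2,0,0,0,0,0]]]'| grep time; python3 f.py
```

```text
time: 10.7
TCP bed [-4.1 -1.8 74.3] F bed [-0.1  0.  -0.8] T [-0.01  0.28  0.  ]
time: 11.0
TCP bed [-4.  -1.9 72.4] F bed [-0.7 -0.8  0.1] T [-0.06  0.35  0.02]
```

```bash
python3 -m pendant '[[[0,0.1,0,0,0,0,0],[0,0.2,0,0,0,0,0],[0,0.2,0,0,0,0,0]]]' | grep time; python3 f.py; python3 -m pendant '[[[0,0.1,0,0,0,0,0],[0,0.2,0,0,0,0,0],[0,0.2,0,0,0,0,0]]]'| grep time; python3 f.py
```

```text
time: 11.3
TCP bed [-3.9 -1.9 70.5] F bed [-0.5  0.3  4.7] T [0.09 0.48 0.04]
time: 11.6
TCP bed [-3.9 -1.9 68.6] F bed [-0.9  1.4  8. ] T [0.11 0.61 0.09]
```

Contact with the feet shows: force rises to 8 N over 3 mm, the foot spring. Ease off, release and retract, then check the block before touching the levers.

```bash
python3 -m pendant '[[[0,-0.2,0,0,0,0,0],[0,-0.3,0,0,0,0,0],[0,-0.3,0,0,0,0,1.5],[0,-0.3,0,0,0,0,3],[0,-0.3,0,0,0,0,3.5],[0,-0.3,0,0,0,0,3.5],[0,-4,0,0,0,0,3.5],[0,-8,0,0,0,0,3.5],[0,-12.3,0,0,0,0,3.5],[0,-12.3,0,0,0,0,1],[0,-12.3,0,0,0,0,0],[0,-12.3,0,0,0,0,0]]]'; python3 f.py;python3 m.py rel 2>/dev/null | grep -E '(top|scene) (30|60|70|80|90|100|110|120) '; python3 - <<'E'
from h import *
psi=-.027; R=bedR(psi); RT=toolR(psi,np.pi/6); O=np.array([.556,-.2506,.0532])
for y,z in((138,.19),(138,.150),(-141,.19)): rows(O+R@[-.004,y/1000,z],RT)
E
```

```text
time: 12.8
tool_pos: [0.4568, -0.2493, 0.216]
tool_rot: [-1.049, 0.001, -1.598]
contact_force: [0.7, 0.4, 0.1]
opening: 0.0155
TCP bed [ -4.6  -1.4 190.6] F bed [ 0.6  0.4 -0.2] T [0.03 0.23 0.02]
top 30 78 y [-83. -81. -79. -77.] [73. 76. 76. 76.] x med L/R 10.7 9.9 mid 1.7
top 60 95 y [-97. -94. -92. -88.] [91. 94. 94. 95.] x med L/R 11.2 10.9 mid 1.6
top 70 117 y [-98. -94. -93. -90.] [89. 91. 95. 95.] x med L/R 9.6 10.0 mid 2.0
top 80 98 y [-99. -98. -97. -94.] [93. 96. 96. 96.] x med L/R 4.1 11.0 mid 2.5
top 90 51 y [-99. -97. -95. -93.] [91. 94. 96. 96.] x med L/R 11.8 14.3 mid 1.9
top 100 81 y [-95. -93. -89. -87.] [88. 91. 91. 94.] x med L/R 1.3 14.3 mid 0.3
top 110 114 y [-99. -99. -98. -98.] [95. 95. 97. 98.] x med L/R 2.4 4.5 mid -2.1
top 120 52 y [-100.  -99.  -98.  -98.] [95. 95. 95. 98.] x med L/R 7.3 -0.4 mid nan
scene 30 122 y [-78. -77. -74. -74.] [81. 81. 82. 82.] x med L/R 3.6 6.7 mid 0.2
scene 60 138 y [-94. -94. -93. -90.] [97. 98. 98. 99.] x med L/R 9.1 8.0 mid -0.0
scene 70 155 y [-97. -97. -94. -93.] [99. 99. 99. 99.] x med L/R 8.2 9.2 mid 0.2
scene 80 159 y [-99. -97. -96. -95.] [ 98.  99.  99. 100.] x med L/R 3.8 1.1 mid -0.1
scene 90 158 y [-100.  -99.  -96.  -93.] [ 98.  98.  99. 100.] x med L/R 1.6 2.7 mid 0.4
scene 100 161 y [-99. -99. -98. -98.] [ 99. 100. 100. 100.] x med L/R 2.6 3.8 mid -0.0
scene 110 48 y [-97. -96. -94. -91.] [98. 98. 99. 99.] x med L/R 10.4 3.1 mid -2.0
scene 120 26 y [-99. -98. -98. -97.] [97. 97. 99. 99.] x med L/R 12.6 1.9 mid nan
t 12.9 cm [-13.92   0.04   0.06] rot [ 0.003 -0.001 -0.002] F [ 0.2  0.  -0.2]
t 12.9 cm [-13.92   4.04   0.07] rot [ 0.003 -0.001 -0.002] F [ 0.2  0.  -0.2]
t 12.9 cm [13.98 -0.    0.08] rot [ 0.003 -0.001 -0.002] F [ 0.2  0.  -0.2]
```

View pics/rel.png

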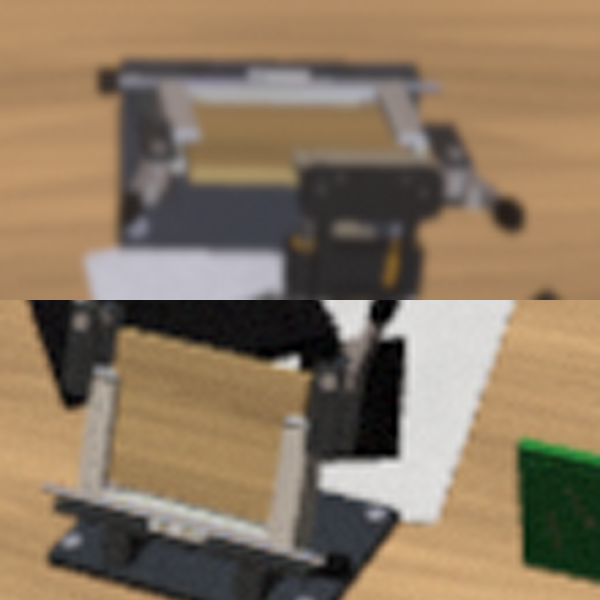

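Picture 9: the block is free and standing in both guides, with a full-width lower edge on the feet, and both levers are still open. Now the left lever, from the outside.

```bash
python3 -m pendant '[[[-5,0,0,0,0,0,0],[-10,0,0,0,0,0,0],[-13.9,0,0,0,0,0,0],[-13.9,2,0,0,0,0,0],[-13.9,4,0,0,0,0,0],[-13.9,4,0,0,0,0,0],[-13.9,4,0,0,0,0,0]]]'; python3 f.py; python3 - <<'E'
from h import *
psi=-.027; R=bedR(psi); O=np.array([.556,-.2506,.0532])
for n in('top','scene'):
    c=cam(n); B=(pts(c)-O)@R*1000; b=B[(abs(B[...,0])<40)&(abs(B[...,1])<170)]
    for z in range(130,175,6):
        q=b[(abs(b[:,2]-z)<3)]; q=q[abs(q[:,1])>60]; l=q[(q[:,1]>0)&(q[:,1]<128)];r=q[q[:,1]<0]
        print(n,z,'L y',np.percentile(l[:,1],[5,50,95]).round(0) if len(l) else '','x',np.median(l[:,0]).round(0) if len(l) else '','R y',np.percentile(r[:,1],[5,50,95]).round(0) if len(r) else '','x',np.median(r[:,0]).round(0) if len(r) else '')
E
```

```text
time: 13.6
tool_pos: [0.4804, -0.1109, 0.1815]
tool_rot: [-1.05, 0.001, -1.598]
contact_force: [0.5, -0.4, -0.3]
opening: 0.0004
TCP bed [ -4.6 137.6 150.8] F bed [ 0.3 -0.4 -0.5] T [-0.06  0.2  -0.03]
top 130 L y [87. 89. 93.] x -5.0 R y [-106. -100.  -96.] x 2.0
top 136 L y [90. 91. 93.] x -2.0 R y [-110. -103.  -96.] x 1.0
top 142 L y [92. 92. 92.] x 7.0 R y [-113. -108. -102.] x -1.0
top 148 L y  x  R y [-110. -109. -108.] x 1.0
top 154 L y [110. 111. 112.] x 6.0 R y [-121. -111. -108.] x 7.0
top 160 L y [112. 112. 112.] x 4.0 R y [-125. -114. -111.] x 0.0
top 166 L y [113. 120. 126.] x 9.0 R y [-121. -117. -113.] x 1.0
top 172 L y  x  R y [-116. -116. -116.] x 5.0
scene 130 L y [ 93. 100. 107.] x 4.0 R y [-107.  -96.  -90.] x 3.0
scene 136 L y [ 98. 107. 110.] x 1.0 R y [-108. -104.  -93.] x 1.0
scene 142 L y [106. 109. 112.] x 2.0 R y [-110. -107. -103.] x 2.0
scene 148 L y [108. 114. 115.] x 3.0 R y [-113. -105. -103.] x 4.0
scene 154 L y [109. 114. 117.] x 4.0 R y [-113. -108. -105.] x 3.0
scene 160 L y [109. 115. 119.] x 4.0 R y [-116. -110. -106.] x 2.0
scene 166 L y [108. 114. 117.] x 0.0 R y [-104. -104. -104.] x 5.0
scene 172 L y  x  R y  x
```

```bash
python3 -m pendant '[[[0.8,0,0,0,0,0,0],[1.4,0,0,0,0,0,0],[2.0,-0.1,0,0,0,0,0],[2.6,-0.2,0,0,0,0,0],[3.2,-0.4,0,0,0,0,0],[3.7,-0.6,0,0,0,0,0],[4.3,-0.8,0,0,0,0,0],[4.9,-0.9,0,0,0,0,0],[5.4,-0.85,0,0,0,0,0],[6.0,-0.7,0,0,0,0,0],[6.5,-0.5,0,0,0,0,0],[7.0,-0.2,0,0,0,0,0],[7.5,0.15,0,0,0,0,0],[7.9,0.5,0,0,0,0,0],[8.3,0.9,0,0,0,0,0],[8.7,1.35,0,0,0,0,0],[8.7,1.35,0,0,0,0,0]]]'; python3 f.py; python3 -c "
from h import *
c=cam('scene'); t=cam('top'); save('pics/l1.png',np.hstack([cv2.resize(c['image'][120:210,150:250],(400,360),interpolation=2),cv2.resize(t['image'][155:245,300:400],(400,360),interpolation=2)]))"
```

```text
time: 15.4
tool_pos: [0.4854, -0.1994, 0.1704]
tool_rot: [-1.048, -0.001, -1.599]
contact_force: [-0.7, 1.0, 0.4]
opening: 0.0004
TCP bed [ -3.8  49.2 137.5] F bed [-0.4  1.   0.7] T [0.11 0.23 0.08]
```

View pics/l1.png

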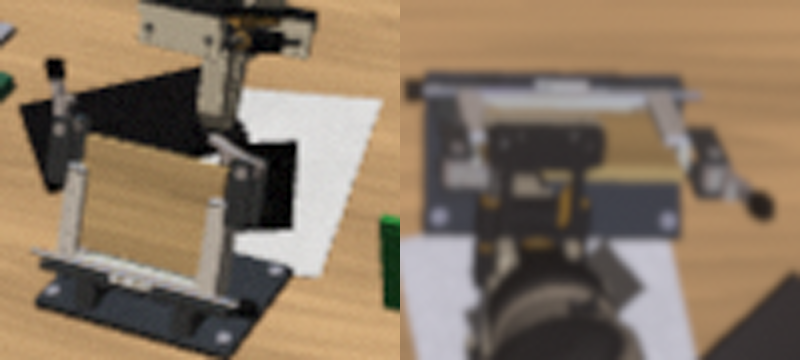

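Picture 10: the left lever has been swung to about 0.4 rad, with its grip under the fingertip at (225,130). Press it down.

```bash
python3 -m pendant '[[[0.25,0.45,0,0,0,0,0],[0.45,0.9,0,0,0,0,0],[0.6,1.3,0,0,0,0,0],[0.75,1.7,0,0,0,0,0],[0.8,1.9,0,0,0,0,0],[0.8,1.9,0,0,0,0,0]]]'|grep time; python3 f.py; python3 -m pendant '[[[0,0.1,0,0,0,0,0],[0,0.2,0,0,0,0,0],[0,0.2,0,0,0,0,0]]]'|grep time; python3 f.py
```

```text
time: 16.1
TCP bed [ -3.3  41.4 118.9] F bed [0.4 0.3 5.8] T [-0.03  0.15 -0.02]
time: 16.4
TCP bed [ -3.2  41.4 118.2] F bed [-4.6  1.5 27. ] T [0.06 1.03 0.04]
```

The hard stop shows: 0.7 mm of travel took the force from 6 N to 27 N. Lift and go to the right lever.

```bash
python3 -m pendant '[[[0,-1,0,0,0,0,0],[0,-4,0,0,0,0,0],[0,-7.4,0,0,0,0,0],[5,-7.4,0,0,0,0,0],[10,-7.4,0,0,0,0,0],[15,-7.4,0,0,0,0,0],[18.4,-7.4,0,0,0,0,0],[18.4,-6,0,0,0,0,0],[18.4,-3.3,0,0,0,0,0],[18.4,-3.3,0,0,0,0,0],[18.4,-3.3,0,0,0,0,0]]]'|grep time; python3 f.py; python3 - <<'E'
from h import *
psi=-.027; R=bedR(psi); O=np.array([.556,-.2506,.0532])
for n in('top','scene'):
    c=cam(n); B=(pts(c)-O)@R*1000; b=B[(B[...,0]>-15)&(B[...,0]<10)&(B[...,2]>98)&(B[...,2]<135)]
    for y in range(20,85,8):
        q=b[abs(b[:,1]-y)<4]; print(n,y,np.percentile(q[:,2],[5,50,95]).round(0) if len(q) else '',end=' ')
    print()
E
```

```text
time: 17.5
TCP bed [  -4.3 -140.7  149.4] F bed [ 0.   0.5 -0.4] T [-0.06  0.17  0.05]
top 20 [ 98. 101. 106.] top 28 [112. 117. 122.] top 36 [113. 117. 121.] top 44 [102. 116. 119.] top 52 [100. 115. 119.] top 60 [102. 114. 119.] top 68 [110. 114. 118.] top 76 [110. 115. 119.] top 84 [110. 116. 121.] 
scene 20 [100. 100. 100.] scene 28 [ 99. 106. 116.] scene 36 [ 99. 112. 118.] scene 44 [ 99. 113. 117.] scene 52 [100. 109. 116.] scene 60 [ 99. 110. 116.] scene 68 [100. 106. 115.] scene 76 [110. 116. 116.] scene 84 [116. 116. 117.]
```

The left lever lies flat, with its upper side level at about 116 along its length. Mirror the move on the right.

```bash
python3 -m pendant '[[[-0.8,-0.1,0,0,0,0,0],[-1.4,-0.1,0,0,0,0,0],[-2.0,-0.2,0,0,0,0,0],[-2.6,-0.3,0,0,0,0,0],[-3.2,-0.5,0,0,0,0,0],[-3.7,-0.7,0,0,0,0,0],[-4.3,-0.9,0,0,0,0,0],[-4.9,-1.0,0,0,0,0,0],[-5.4,-0.95,0,0,0,0,0],[-6.0,-0.8,0,0,0,0,0],[-6.5,-0.6,0,0,0,0,0],[-7.0,-0.3,0,0,0,0,0],[-7.5,0.05,0,0,0,0,0],[-7.9,0.4,0,0,0,0,0],[-8.3,0.8,0,0,0,0,0],[-8.7,1.25,0,0,0,0,0],[-8.7,1.25,0,0,0,0,0]]]'|grep time; python3 f.py;  python3 -m pendant '[[[-0.25,0.45,0,0,0,0,0],[-0.45,0.9,0,0,0,0,0],[-0.6,1.3,0,0,0,0,0],[-0.75,1.7,0,0,0,0,0],[-0.8,1.9,0,0,0,0,0],[-0.8,1.9,0,0,0,0,0]]]'|grep time; python3 f.py
```

```text
time: 19.3
TCP bed [ -4.4 -53.5 136.8] F bed [ 1.2 -0.1  1.8] T [-0.25  0.03 -0.05]
time: 19.9
TCP bed [ -4.2 -46.3 118.6] F bed [-1.1  1.6 12.1] T [0.24 0.45 0.16]
```

```bash
python3 -m pendant '[[[0,0.1,0,0,0,0,0],[0,0.2,0,0,0,0,0],[0,0.2,0,0,0,0,0]]]'|grep time; python3 f.py;  python3 -m pendant '[[[0,-1,0,0,0,0,0],[0,-4,0,0,0,0,0],[0,-8,0,0,0,0,0],[-3,-11,-4,0,0,0,0],[-3,-14,-9,0,0,0,0],[-3,-16,-13,0,0,0,0],[-3,-16,-13,0,0,0,0]]]'|grep time; python3 f.py; python3 - <<'E'
from h import *
psi=-.027; R=bedR(psi); O=np.array([.556,-.2506,.0532]); ims=[]
for n in('top','scene'):
    c=cam(n); B=(pts(c)-O)@R*1000; b=B[(B[...,0]>-15)&(B[...,0]<10)&(B[...,2]>90)&(B[...,2]<150)]
    for y in range(-84,85,8):
        q=b[abs(b[:,1]-y)<4]; print(n,y,np.percentile(q[:,2],[50,95]).round(0) if len(q) else '',end=' ')
    print(); i=c['image']; ims.append(cv2.resize(i[155:245,300:400] if n=='top' else i[120:210,150:250],(400,360),interpolation=2))
save('pics/end.png',np.hstack(ims))
E
```

```text
time: 20.2
TCP bed [ -4.1 -46.3 118. ] F bed [-5.2  4.8 31.2] T [0.71 1.23 0.41]
time: 20.9
TCP bed [-136.9  -16.   277.4] F bed [ 0.3 -0.5 -0.3] T [-0.01  0.18  0.01]
top -84 [115. 122.] top -76 [114. 122.] top -68 [115. 119.] top -60 [112. 118.] top -52 [114. 119.] top -44 [116. 120.] top -36 [117. 120.] top -28 [100. 118.] top -20 [101. 103.] top -12 [102. 104.] top -4 [ 99. 103.] top 4 [ 99. 105.] top 12 [ 99. 104.] top 20 [100. 103.] top 28 [118. 122.] top 36 [117. 122.] top 44 [114. 120.] top 52 [115. 118.] top 60 [115. 119.] top 68 [115. 118.] top 76 [115. 119.] top 84 [117. 120.] 
scene -84 [104. 117.] scene -76 [111. 116.] scene -68 [107. 114.] scene -60 [101. 115.] scene -52 [100. 114.] scene -44 [105. 115.] scene -36 [106. 117.] scene -28 [108. 116.] scene -20 [ 99. 114.] scene -12 [ 97. 100.] scene -4 [96. 99.] scene 4 [ 94. 100.] scene 12 [ 96. 100.] scene 20 [ 96. 100.] scene 28 [ 99. 117.] scene 36 [108. 118.] scene 44 [110. 117.] scene 52 [101. 115.] scene 60 [105. 115.] scene 68 [101. 115.] scene 76 [113. 115.] scene 84 [96. 97.]
```

View pics/end.png

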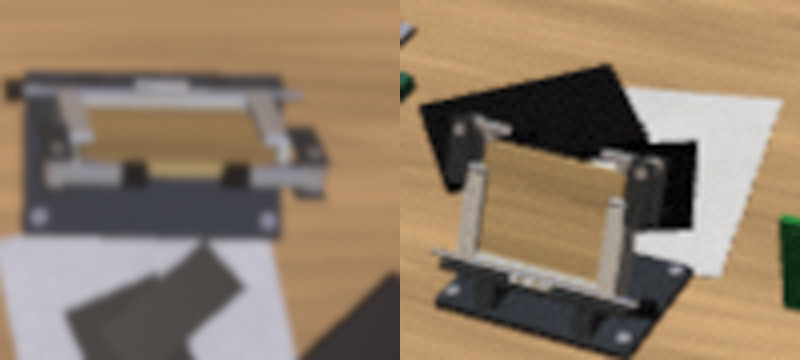

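Picture 11: both levers lie flat across the block's upper edge, with the black grips at (135,175) and (235,175). They are symmetric and level at about 117 mm, against 116.5 mm expected when closed. The arm is clear, so I'll hand in.

```bash
python3 -c "
from cell import robot; print(robot.hand_in())"
```

```text
the job is handed in; nothing more can be done
None
```

The larger block is in the slanted holder with both levers closed over it. I handed the job in at about 21 s with the arm clear; the hand-in reports no verdict.

- **Block:** I lifted it from the front slot of the rack and slid it down between the guides. The feet started to give at about 5 N. After release it stood in both guides with the levers still open.
- **Levers:** I swung the left one in, then the right, with closed fingertips. Each ended against a hard stop, at 27 N and 31 N at the fingertips.
- **Last checks:**
  - Both levers lie flat and symmetric. The grips measure about 117 mm against 116.5 mm expected when closed, which is within about 0.03 rad.
  - The block's top edge reads about 97–101 mm in my frame, where fully home is about 98.5 mm and resting on the feet is about 103.5 mm.
- **Disagreements:** The two cameras differ by 2–3 mm in absolute position, so I aligned the block to the guides within each picture. That spread also means the pressed-home depth rests partly on the hard stops.
- **Not checked:** I did not measure the smaller block and the bystanders again at the end. No contact force appeared near them.

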